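# Pump up the window-cleaning sprayer at the kitchen sink

### The job

Pump up the pressure sprayer on the worktop: with your fingertips push its plunger knob all the way down and let it spring back all the way up, over and over, until the indicator pin next to it has popped fully out. Leave the knob up and the sprayer standing where it is, never tipped or lifted; do not touch the pin, do not press the soap pumps, and leave everything else in its place.

Things in the scene. Friction and masses are not known exactly. Their poses are not given: they have to be found in the camera images.
- sprayer: Loose upright pump-up pressure sprayer, 0.6-1.0 kg. Round grey bottle 104 mm across, black head with its top 200 mm up; nozzle to its own -x (80 mm from the axis, 186 mm up), hand-grip loop to its +x (91 mm). The plunger stands on its vertical axis, the indicator pin on a small boss 44 mm off the axis on its +y side. Origin: centre of the underside, z up.
- knob_top (a point): Centre of the top of the plunger's black mushroom knob (48 mm across, 17 mm thick, flat centre 20 mm across) on a steel rod on the sprayer's axis; 259 mm above the worktop when fully up, 229 mm when fully down. Moves with the plunger.
- plunger (a joint): How far the plunger is pushed down (m): 0 fully up, held by its spring, 0.030 at its lower stop. Spring 4.5 N at the top, 13.5 N at the bottom; released, it is up again within 0.3 s. A stroke counts when it goes down to the stop and comes back fully up (2 mm short at either end is no matter; half strokes do nothing). 4 to 8 strokes are needed; more do no harm.
- pin (a joint): How far the aluminium indicator pin (10 mm across, round-topped) has risen (m): near 0 at the start, 0.016 fully out. It stays down until the pressure is reached, then pops fully out on the down-stroke of the last stroke needed, and stays out.
- pin_tip (a point): Top of the indicator pin: 44 mm from the sprayer's axis on its +y side, 205 mm above the worktop at the start plus the joint value; 221 mm when fully out.
- soap_white: Round white ceramic soap dispenser with brass pump, 78 mm in diameter, 180 mm tall, loose. Origin: centre of the underside. Bystander.
- soap_white_pump (a joint): How far its spring pump head is pressed down, in m: 0 up, 0.014 down.
- soap_amber: Round amber glass lotion dispenser with paper label and brass pump, 66 mm in diameter, 183 mm tall, loose. Origin: centre of the underside. Bystander.
- soap_amber_pump (a joint): How far its spring pump head is pressed down, in m: 0 up, 0.014 down.
- soap_blue: Square washing-up liquid dispenser with chromed pump, 60 mm square, 180 mm tall, loose. Origin: centre of the underside. Bystander.
- soap_blue_pump (a joint): How far its spring pump head is pressed down, in m: 0 up, 0.014 down.
- mug: Blue mug, 80 mm in diameter, 92 mm tall. Origin: centre of the underside. Bystander.
- tumbler: Drinking glass, 72 mm in diameter, 105 mm tall. Origin: centre of the underside. Bystander.
- dish_brush: White dish brush lying bristles down, 230 mm long, 36 mm high, handle along its -x; origin on the worktop near the round head. Bystander.
- squeegee: Window squeegee lying flat, 250 mm blade along its y, handle 160 mm along its -x, 25 mm high; origin on the worktop near the blade. Bystander.
Not all that is in view belongs to the job. What is shaped like the sprayer but orange is not meant.

How it is judged:
On the way, in this order (a step that is already met when the one before it is completed fails the run):
1. the plunger is pushed down a full stroke (value of joint plunger above 0.022 m), for 0.02 s.
2. the plunger is back up (value of joint plunger below 0.004 m), for 0.02 s.
3. the indicator pin has popped fully out (value of joint pin above 0.0145 m), for 0.2 s.
At the end, for the whole second after the job is handed in: The pin is at least 14.5 mm out (of 16), the plunger is up again (within 3 mm), and the sprayer stands upright, at rest, on the worktop within 40 mm of where it stood (value of joint pin above 0.0145 m and value of joint plunger below 0.003 m and distance of sprayer from where it was at the start of the episode below 0.04 m and angle between sprayer's own z axis and vertical below 0.1 rad and height (world z) of sprayer below 0.005 m and linear speed of sprayer below 0.02 m/s); the robot touches nothing.
It fails at once if the sprayer is lifted more than 12 mm, tipped by more than 15 degrees or pushed more than 40 mm (height (world z) of sprayer above 0.012 m or angle between sprayer's own z axis and vertical above 0.26 rad or distance of sprayer from where it was at the start of the episode above 0.04 m).
It fails at once if the sprayer is pushed with the arm or the gripper's body instead of the fingers (contact force between the arm and sprayer above 3 N).
It fails at once if the robot touches the indicator pin (contact force between pin_c0 and anything else above 0.5 N).
It fails at once if a soap pump is pressed by more than 5 mm (value of joint any of soap_white_pump, soap_amber_pump, soap_blue_pump above 0.005 m).
It fails at once if a bystander is moved more than 30 mm or a standing one tipped (distance of any of soap_white, soap_amber, soap_blue, mug, tumbler, dish_brush, squeegee from where it was at the start of the episode above 0.03 m or angle between any of soap_white, soap_amber, soap_blue, mug, tumbler's own z axis and vertical above 0.3 rad).
It also fails if it takes over 45 s, if anything falls off the work surface, if the arm or the gripper's body presses on something with over 40 N, if the wrist force passes 120 N, or if a joint passes its speed limit or range.

### The arm

A 7-joint arm with a two-finger parallel gripper is mounted at the origin on the work surface. World frame = base frame: x ahead of the robot, y to its left, z up, the work surface at z = 0. Lengths are in m, angles in rad, forces in N, time in s.
With the tool pointing down it reaches from about 0.4 to 0.85 m from the base axis. Payload 4.5 kg.
Tool frame: the origin (TCP) lies at the very end of the fingers, on their centre line; the grasp point (between the pads) lies 19 mm behind it (r.grip_point_offset is the distance from the TCP to the grasp point, in m); z points along the fingers, y is the line along which they close (so a half turn about z gives the same grasp; the last joint's range is limited). The gripper opens to 88 mm and grips with 3 to 60 N. Pads are 18 mm wide; open, the fingers measure 123 mm over their backs; the gripper's body (75 mm by 187 mm) begins 45 mm behind the grasp point.
Start: joints at [-1.173, 0.689, -0.195, 1.565, 0.157, 0.902, -0.215], TCP at [0.222, 0.584, 0.239] pointing down, gripper open.
Joint ranges: [-3.01, 3.01], [-0.46, 2.08], [-1.47, 1.51], [0.13, 2.56], [-1, 4.14], [0.04, 2.09], [-2.66, 2.66]. Speed limits (rad/s): [2.57, 2.57, 3.14, 3.14, 3.14, 3.14, 3.14].

### API

Orientations are given as a unit quaternion [x, y, z, w].
In Python, from plant import r gives the robot as it stands.
- The arm moves only by the tool carry_out, never from a script. Its argument "rows" is a list of rows, each a list of 3 entries, a list of its own where there are three numbers: the shift along the tool's x, y, z in cm, then the turn, a rotation vector about the tool's x, y, z in degrees, then the closure, from 0 (fully open) to 1 (shut). A call has 1 to 12 rows; each row is the pose to reach, as a shift and turn from the pose commanded when the call began, along the tool's axes at that moment; what a row does not reach only later rows make up. A row lasts 1/10 s, in which the tool goes at most 50 mm and 8.59 degrees, less where a joint would pass 70% of its speed; a pose out of reach is approached as far as the arm can. A call with a gripper value outside its range is refused whole. The fingers move at their own pace and stop on an object; "newtons" is the grip in N (left out, the last holds). Time passes only in rows, so rows that repeat a pose let the fingers close. It gives the time, the measured TCP pose, the force, the opening and the grip force at its end, in the units of the state.
- r.get_state(): the state, without advancing time (a new reading comes with each control period).
- r.snapshot(name): name is "side" or "top" or "wrist"; returns a dict with "image" (400x640x3 uint8, red, green, blue), "fx", "fy", "cx", "cy" (pixels), "dist_coeffs" ([k1, k2, p1, p2, k3] as OpenCV has them; the pictures are not rectified), "pose" (4x4, takes a point from camera to world coordinates). Camera axes: x right, y up, looking along -z (the intrinsics and any distortion apply to the point x, -y, -z); pixel columns grow to the right and rows downward; lengths in m; the calibration is good to about 2 mm. A picture is of the moment at which its call begins. There is no depth.
- r.finish_job(): hands the job in; it is judged then, once.
The state is a dict: "clock": time; "q": joint angles; "qd": joint speeds; "joint_torque": joint torques, N m; "tool_pos": TCP position; "eef_rot": TCP orientation; "contact_force": force on the tool from outside, world axes, zero at the start; "moment": the same for the moment, N m; "opening": opening from 0.0 (shut) to 1.0 (fully open); "finger_force": force on a finger pad.
Only numpy, scipy, OpenCV 4.12 (cv2) and the standard library are available. Lean on these libraries where they do the work, as an engineer would, in place of code of your own. Each camera call takes 0.05 s, during which the arm holds its last target. There are 200 camera calls.

## Working session

There is one attempt and no reset: what is moved stays moved. The work goes in short steps, Python scripts to look and compute and a tool call to move; the robot and the scene stay as the last step left them, time stands still between calls to the robot, and variables do not carry over. Pictures are saved under pics/ and viewed, at most 10 in all, crops included, and the job is handed in when it is done.

Besides the shell and the picture viewer there is one more tool, called after "Request:" as a command line: name --argument value ..., lists and objects as JSON in quotes. carry_out: Moves the arm, as the interface text tells. Its arguments: {"type":"object","properties":{"rows":{"type":"array"},"newtons":{"type":"number"}},"required":["rows"]}

```bash
mkdir -p pics; cat > h.py <<'E'
import numpy as np, cv2, json
from plant import r
def snap(n,f):
    s=r.snapshot(n); cv2.imwrite('pics/'+f+'.png',cv2.cvtColor(s['image'],cv2.COLOR_RGB2BGR))
    np.savez('pics/'+f+'.npz',**{k:np.array(v) for k,v in s.items()}); return s
def ray(f,u,v):
    s=np.load('pics/'+f+'.npz'); K=np.array([[s['fx'],0,s['cx']],[0,s['fy'],s['cy']],[0,0,1]],float)
    p=cv2.undistortPoints(np.array([[[u,v]]],float),K,s['dist_coeffs'].astype(float))[0,0]
    d=s['pose'][:3,:3]@np.array([p[0],-p[1],-1]); return s['pose'][:3,3],d
def atz(f,u,v,z):
    o,d=ray(f,u,v); return o+d*(z-o[2])/d[2]
def crop(f,u0,v0,u1,v1,k,out):
    im=cv2.imread('pics/'+f+'.png')[v0:v1,u0:u1]; cv2.imwrite('pics/'+out+'.png',cv2.resize(im,None,fx=k,fy=k,interpolation=cv2.INTER_CUBIC))
E
python3 - <<'E'
from h import *
for n in('top','side'): print(snap(n,n+'0')['pose'].round(3))
s=r.get_state();print(s['clock'],s['tool_pos'],s['eef_rot'])
E
```

```text
[[-0.023  0.995 -0.102  0.449]
 [-1.    -0.022  0.01   0.052]
 [ 0.008  0.102  0.995  1.448]
 [ 0.     0.     0.     1.   ]]
[[ 0.96   0.22  -0.174  0.385]
 [-0.28   0.713 -0.642 -0.651]
 [-0.017  0.665  0.746  0.998]
 [ 0.     0.     0.     1.   ]]
0.1 [0.2222438  0.58357344 0.23803133] [ 1.80869566e-01  9.83506787e-01 -7.70241237e-04 -8.75020645e-05]
```

View pics/top0.png

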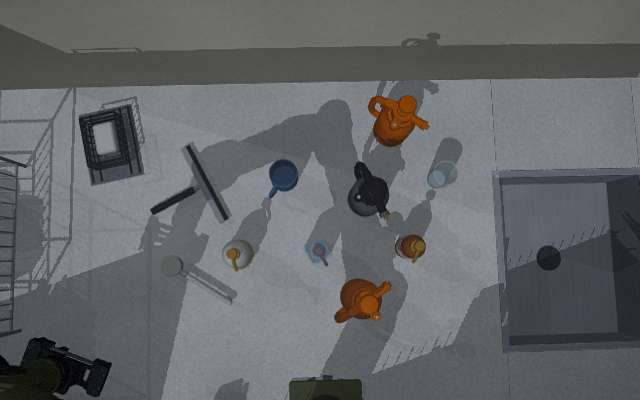

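View pics/side0.png

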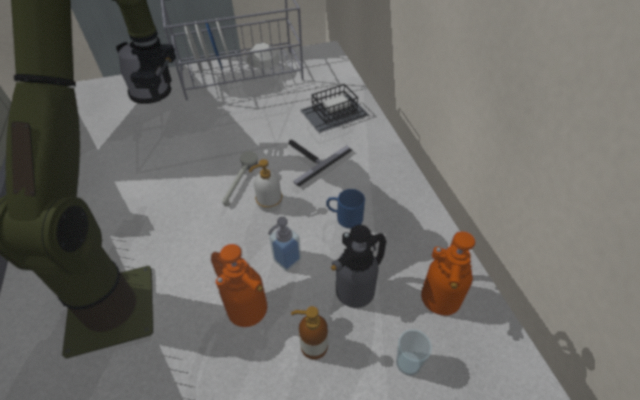

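The top view has three sprayer shapes: orange at (395,120), orange at (360,300), and grey/black at (368,190), which is (357,265) in the side view. The grey bottle with the black head fits the description. I'll confirm it with enlarged crops.

```bash
python3 - <<'E'
from h import *
crop('top0',330,145,410,235,6,'a'); crop('side0',310,215,400,315,6,'b')
a=cv2.imread('pics/a.png');b=cv2.imread('pics/b.png')
h=max(a.shape[0],b.shape[0]);c=np.zeros((h,a.shape[1]+b.shape[1],3),np.uint8)
c[:a.shape[0],:480]=a;c[:b.shape[0],480:]=b
c=np.clip(c.astype(float)*1.8,0,255).astype(np.uint8)
c=cv2.resize(c,None,fx=.78,fy=.78);cv2.imwrite('pics/c.png',c);print(c.shape)
E
```

```text
(468, 796, 3)
```

View pics/c.png

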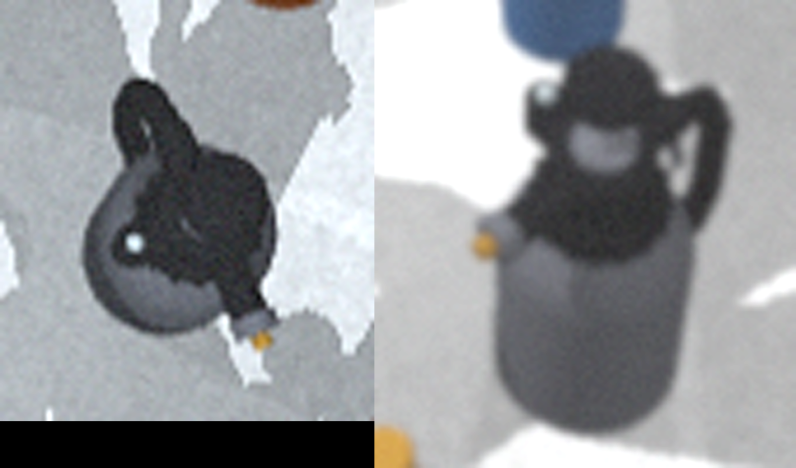

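```bash
python3 - <<'E'
from h import *
T=lambda x,y:(330+x/4.68,145+y/4.68); S=lambda x,y:(310+(x-374.4)/4.68,215+y/4.68)
pt=atz('top0',*T(134,242),.205);ps=atz('side0',*S(545,93),.205)
nt=atz('top0',*T(262,341),.186);ns=atz('side0',*S(485,246),.186)
ht=atz('top0',*T(135,90),.18)
k=atz('side0',*S(613,90),.255); kt=atz('top0',*T(225,195),.255)
for n,v in dict(pin_t=pt,pin_s=ps,noz_t=nt,noz_s=ns,handle=ht,k_s=k,k_t=kt).items(): print(n,v.round(4))
p=((pt+ps)/2)[:2]; n=((nt+ns)/2)[:2]
# fit yaw & centre using pin(0,.044), nozzle(-.08,0)
from scipy.optimize import least_squares
def f(a):
    c,s=np.cos(a[2]),np.sin(a[2]);R=np.array([[c,-s],[s,c]])
    return np.r_[R@[0,.044]+a[:2]-p,R@[-.08,0]+a[:2]-n]
for y in (0,2,4):
    o=least_squares(f,[*k[:2],y]);print(o.x.round(4),o.cost**.5)
print(np.load('pics/top0.npz')['fx'])
for nm,u,v,z in(('amber',411,246,.18),('blue',320,250,.18),('mug',283,175,.09),('glass',442,174,.1),('white',234,258,.18),('or1',405,102,.255),('or2',371,305,.255)): print(nm,atz('top0',u,v,z).round(3))
E
```

```text
pin_t [ 0.5993 -0.0908  0.205 ]
pin_s [ 0.6014 -0.0945  0.205 ]
noz_t [ 0.5455 -0.1613  0.186 ]
noz_s [ 0.5495 -0.1596  0.186 ]
handle [ 0.6875 -0.0971  0.18  ]
k_s [ 0.6187 -0.1372  0.255 ]
k_t [ 0.6169 -0.1333  0.255 ]
[ 0.6194 -0.131   0.4055] 0.002660638152667034
[ 0.6194 -0.131   0.4055] 0.0026606381529404224
[ 0.6194 -0.131   6.6887] 0.002660638152873291
495.0002786889247
amber [ 0.472 -0.224  0.18 ]
blue [0.467 0.01  0.18 ]
mug [0.679 0.104 0.09 ]
glass [ 0.67  -0.336  0.1  ]
white [0.452 0.229 0.18 ]
or1 [ 0.828 -0.209  0.255]
or2 [ 0.333 -0.106  0.255]
```

The crops show the grey bottle with its black head, knob, aluminium pin and orange nozzle tip, so this is the right one. Its axis is at about (0.618, -0.133) with yaw 0.4. I'll raise the tool and approach with the fingers closed.

Request:
carry_out --rows '[[[0,0,-4],[0,0,0],1],[[0,0,-8],[0,0,0],1],[[-3,-2.5,-8],[0,0,0],1],[[-6,-5,-8],[0,0,0],1],[[-9,-7.5,-8],[0,0,0],1],[[-12,-10,-8],[0,0,0],1],[[-15,-12.5,-8],[0,0,0],1],[[-18,-15,-8],[0,0,0],1],[[-21,-17.5,-8],[0,0,0],1],[[-24,-20,-8],[0,0,0],1],[[-27,-22.5,-8],[0,0,0],1],[[-30,-25,-8],[0,0,0],1]]' --newtons 20

```text
clock: 1.3
tool_pos: [0.4142, 0.2421, 0.3185]
eef_rot: [0.181, 0.984, -0.0, -0.0]
contact_force: [0.8, -0.1, 0.6]
opening: 0.006
finger_force: 0.0
```

Request:
carry_out --rows '[[[-3,-2.5,0],[0,0,0],1],[[-6,-5,0],[0,0,0],1],[[-9,-7.5,0],[0,0,0],1],[[-12,-10,0],[0,0,0],1],[[-15,-12.5,0],[0,0,0],1],[[-18,-15,0],[0,0,0],1],[[-21,-17.5,0],[0,0,0],1],[[-24,-20,0],[0,0,0],1],[[-27,-22.5,0],[0,0,0],1],[[-28,-23.5,0],[0,0,0],1],[[-28,-23.5,0],[0,0,0],1]]'

```text
clock: 2.4
tool_pos: [0.5918, -0.078, 0.3179]
eef_rot: [0.183, 0.983, -0.001, -0.0]
contact_force: [0.1, 0.4, 0.2]
opening: 0.008
finger_force: 0.0
```

```bash
python3 - <<'E'
from h import *
s=r.get_state()
for k in('clock','q','tool_pos','eef_rot','contact_force','opening'): print(k,np.round(s[k],3))
for n in('top','side','wrist'): snap(n,n+'1')
crop('top1',300,130,430,250,3,'a'); crop('side1',280,170,410,290,3,'b')
a=cv2.imread('pics/a.png');b=cv2.imread('pics/b.png')
cv2.imwrite('pics/c1.png',np.clip(np.hstack([a,b])*1.6,0,255).astype(np.uint8))
E
```

```text
clock 2.4
q [ 0.145  0.566 -0.158  1.549  0.099  1.036  1.163]
tool_pos [ 0.592 -0.078  0.318]
eef_rot [ 0.183  0.983 -0.001 -0.   ]
contact_force [0.095 0.438 0.178]
opening 0.008
```

View pics/c1.png

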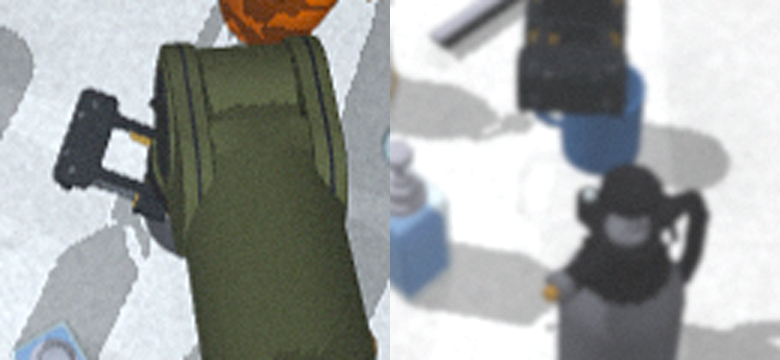

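View pics/wrist1.png

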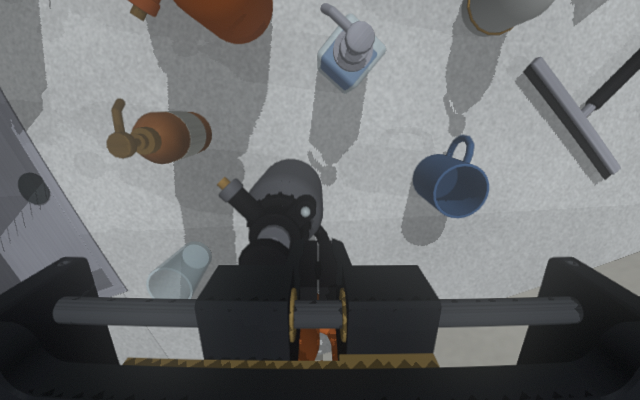

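The wrist view shows the pin at (306,211), the nozzle tip at (223,184), and the knob near (265,257) just ahead of the fingers. The fingers are closed and not touching anything.

```bash
python3 - <<'E'
from h import *
print(atz('wrist1',306,211,.205),atz('wrist1',223,183,.186),atz('wrist1',265,257,.255))
crop('wrist1',200,150,360,270,5,'d')
c=cv2.imread('pics/d.png');cv2.imwrite('pics/d.png',np.clip(c*2.5,0,255).astype(np.uint8))
E
```

```text
[ 0.60100518 -0.09003412  0.205     ] [ 0.54856599 -0.16180269  0.186     ] [ 0.61098461 -0.12900341  0.255     ]
```

View pics/d.png

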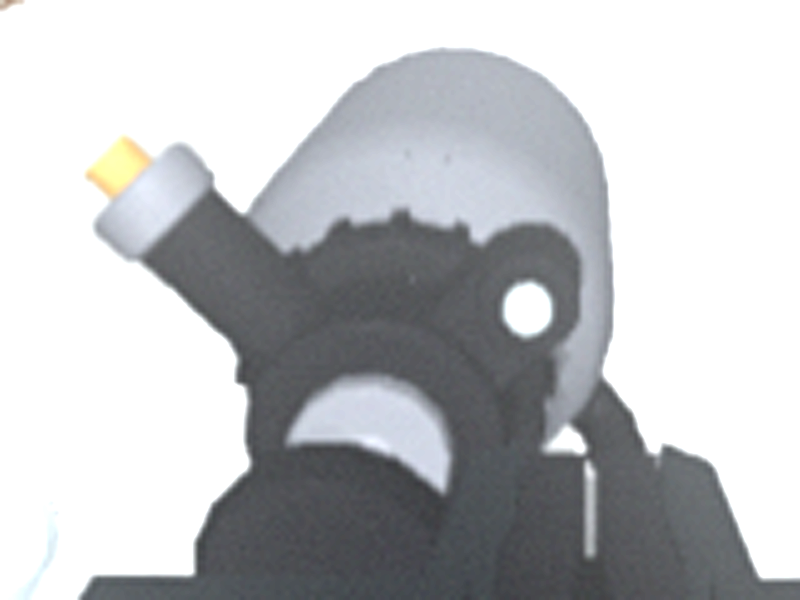

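Request:
carry_out --rows '[[[-2.2,-2.1,0],[0,0,0],1],[[-4.4,-4.2,0],[0,0,0],1],[[-4.4,-4.2,2],[0,0,0],1],[[-4.4,-4.2,4],[0,0,0],1],[[-4.4,-4.2,5],[0,0,0],1],[[-4.4,-4.2,5],[0,0,0],1]]'

```text
clock: 3.15
tool_pos: [0.6169, -0.1283, 0.2675]
eef_rot: [0.18, 0.984, 0.0, -0.002]
contact_force: [-0.5, -0.5, -0.7]
opening: 0.003
finger_force: 0.0
```

```bash
python3 - <<'E'
from h import *
s=r.get_state();print(s['tool_pos'],s['contact_force'])
snap('side','s2');snap('top','t2');crop('s2',300,160,420,260,6,'e')
c=cv2.imread('pics/e.png');cv2.imwrite('pics/e.png',np.clip(c*2.,0,255).astype(np.uint8))
E
```

```text
[ 0.61692991 -0.12833881  0.26751098] [-0.51679128 -0.48963637 -0.6761162 ]
```

View pics/e.png

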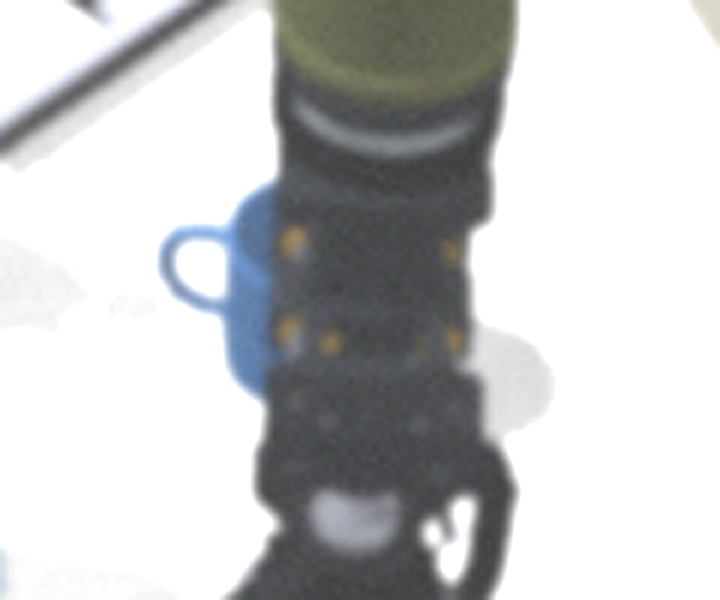

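Request:
carry_out --rows '[[[-0.1,-0.2,1],[0,0,0],1],[[-0.1,-0.2,2],[0,0,0],1],[[-0.1,-0.2,3],[0,0,0],1],[[-0.1,-0.2,3.5],[0,0,0],1],[[-0.1,-0.2,3.8],[0,0,0],1],[[-0.1,-0.2,3.8],[0,0,0],1]]'

```text
clock: 3.85
tool_pos: [0.6199, -0.1323, 0.2329]
eef_rot: [0.181, 0.984, 0.001, 0.002]
contact_force: [-2.3, 1.1, 13.4]
opening: 0.003
finger_force: 6.7
```

Request:
carry_out --rows '[[[0,0,0.4],[0,0,0],1],[[0,0,0.8],[0,0,0],1],[[0,0,0.8],[0,0,0],1]]'

```text
clock: 4.15
tool_pos: [0.6212, -0.1326, 0.2295]
eef_rot: [0.181, 0.983, 0.0, 0.005]
contact_force: [-7.9, 1.2, 35.7]
opening: 0.004
finger_force: 17.6
```

The stop is reached: the force jumped to 36 N at z 0.2295. I'll release and repeat the strokes slightly less deep.

Request:
carry_out --rows '[[[0,0,-2],[0,0,0],1],[[0,0,-4.4],[0,0,0],1],[[0,0,-4.4],[0,0,0],1],[[0,0,-4.4],[0,0,0],1],[[0,0,-2.4],[0,0,0],1],[[0,0,-0.8],[0,0,0],1],[[0,0,-0.2],[0,0,0],1],[[0,0,-0.2],[0,0,0],1]]'

```text
clock: 4.95
tool_pos: [0.6201, -0.1331, 0.2293]
eef_rot: [0.181, 0.983, -0.0, 0.003]
contact_force: [-7.3, 0.7, 32.4]
opening: 0.004
finger_force: 16.4
```

Request:
carry_out --rows '[[[0,0,-2],[0,0,0],1],[[0,0,-4.2],[0,0,0],1],[[0,0,-4.2],[0,0,0],1],[[0,0,-4.2],[0,0,0],1],[[0,0,-4.2],[0,0,0],1],[[0,0,-2.2],[0,0,0],1],[[0,0,-0.6],[0,0,0],1],[[0,0,0],[0,0,0],1],[[0,0,0],[0,0,0],1]]'

```text
clock: 5.85
tool_pos: [0.62, -0.1329, 0.2295]
eef_rot: [0.181, 0.983, -0.0, 0.003]
contact_force: [-7.7, 0.9, 32.9]
opening: 0.004
finger_force: 16.4
```

Request:
carry_out --rows '[[[0,0,-2],[0,0,0],1],[[0,0,-4.2],[0,0,0],1],[[0,0,-4.2],[0,0,0],1],[[0,0,-4.2],[0,0,0],1],[[0,0,-4.2],[0,0,0],1],[[0,0,-2.2],[0,0,0],1],[[0,0,-0.6],[0,0,0],1],[[0,0,0],[0,0,0],1],[[0,0,0],[0,0,0],1]]'

```text
clock: 6.75
tool_pos: [0.62, -0.1329, 0.2295]
eef_rot: [0.181, 0.983, -0.0, 0.003]
contact_force: [-8.1, 0.5, 32.4]
opening: 0.01
finger_force: 16.3
```

Request:
carry_out --rows '[[[0,0,-2],[0,0,0],1],[[0,0,-4.2],[0,0,0],1],[[0,0,-4.2],[0,0,0],1],[[0,0,-4.2],[0,0,0],1],[[0,0,-4.2],[0,0,0],1],[[0,0,-2.2],[0,0,0],1],[[0,0,-0.6],[0,0,0],1],[[0,0,0],[0,0,0],1],[[0,0,0],[0,0,0],1]]'

```text
clock: 7.65
tool_pos: [0.62, -0.1329, 0.2294]
eef_rot: [0.181, 0.983, -0.0, 0.003]
contact_force: [-7.4, 0.7, 33.1]
opening: 0.005
finger_force: 16.3
```

Request:
carry_out --rows '[[[0,0,-2],[0,0,0],1],[[0,0,-4.2],[0,0,0],1],[[0,0,-4.2],[0,0,0],1],[[0,0,-4.2],[0,0,0],1],[[0,0,-4.2],[0,0,0],1],[[0,0,-2.2],[0,0,0],1],[[0,0,-0.6],[0,0,0],1],[[0,0,0],[0,0,0],1],[[0,0,0],[0,0,0],1]]'

```text
clock: 8.55
tool_pos: [0.62, -0.1329, 0.2294]
eef_rot: [0.181, 0.983, -0.0, 0.003]
contact_force: [-7.8, 1.0, 32.3]
opening: 0.004
finger_force: 16.3
```

Request:
carry_out --rows '[[[0,0,-2],[0,0,0],1],[[0,0,-4.2],[0,0,0],1],[[0,0,-4.2],[0,0,0],1],[[0,0,-4.2],[0,0,0],1],[[0,0,-4.2],[0,0,0],1],[[0,0,-2.2],[0,0,0],1],[[0,0,-0.6],[0,0,0],1],[[0,0,0],[0,0,0],1],[[0,0,0],[0,0,0],1]]'

```text
clock: 9.45
tool_pos: [0.62, -0.1329, 0.2294]
eef_rot: [0.181, 0.983, -0.0, 0.003]
contact_force: [-7.4, 1.0, 33.0]
opening: 0.004
finger_force: 16.3
```

Request:
carry_out --rows '[[[0,0,-2],[0,0,0],1],[[0,0,-4.2],[0,0,0],1],[[0,0,-4.2],[0,0,0],1],[[0,0,-4.2],[0,0,0],1],[[0,0,-4.2],[0,0,0],1],[[0,0,-2.2],[0,0,0],1],[[0,0,-0.6],[0,0,0],1],[[0,0,0],[0,0,0],1],[[0,0,0],[0,0,0],1]]'

```text
clock: 10.35
tool_pos: [0.62, -0.1329, 0.2294]
eef_rot: [0.181, 0.983, -0.0, 0.003]
contact_force: [-7.4, 1.1, 32.9]
opening: 0.006
finger_force: 16.3
```

Request:
carry_out --rows '[[[0,0,-2],[0,0,0],1],[[0,0,-4.2],[0,0,0],1],[[0,0,-4.2],[0,0,0],1],[[0,0,-4.2],[0,0,0],1],[[0,0,-4.2],[0,0,0],1],[[0,0,-2.2],[0,0,0],1],[[0,0,-0.6],[0,0,0],1],[[0,0,0],[0,0,0],1],[[0,0,0],[0,0,0],1]]'

```text
clock: 11.25
tool_pos: [0.62, -0.1329, 0.2294]
eef_rot: [0.181, 0.983, -0.0, 0.003]
contact_force: [-7.1, 0.3, 32.9]
opening: 0.007
finger_force: 16.3
```

Request:
carry_out --rows '[[[0,0,-3],[0,0,0],1],[[0,0,-6],[0,0,0],1],[[0,0,-9],[0,0,0],1],[[3,3,-10],[0,0,0],1],[[5,5,-10],[0,0,0],1],[[5,5,-10],[0,0,0],1],[[5,5,-10],[0,0,0],1]]'

```text
clock: 11.95
tool_pos: [0.5887, -0.068, 0.3235]
eef_rot: [0.18, 0.984, -0.0, -0.001]
contact_force: [0.3, -0.5, 0.7]
opening: 0.008
finger_force: 0.0
```

```bash
python3 - <<'E'
from h import *
s=r.get_state();print(s['tool_pos'],s['contact_force'])
snap('side','s3');snap('wrist','w3')
crop('s3',310,215,390,305,5,'a'); crop('side0',310,215,390,305,5,'b')
cv2.imwrite('pics/f.png',np.clip(np.hstack([cv2.imread('pics/a.png'),cv2.imread('pics/b.png')])*1.8,0,255).astype(np.uint8))
E
```

```text
[ 0.58870477 -0.06796057  0.32354947] [ 0.33933563 -0.51636877  0.67060648]
```

View pics/f.png

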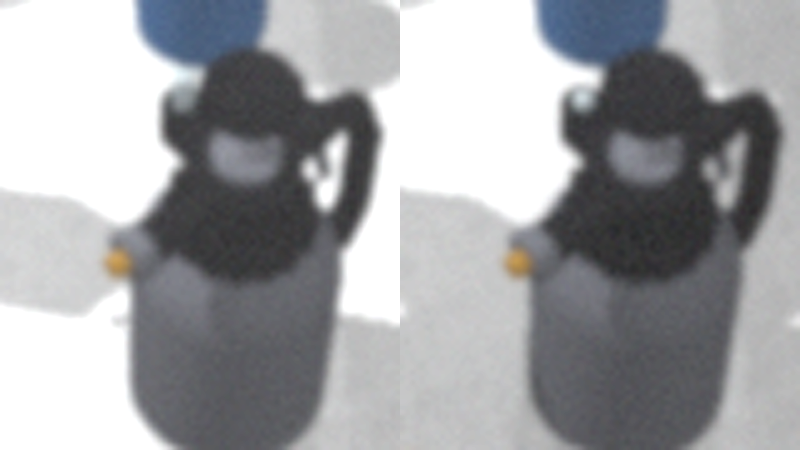

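In the left crop (now) the pin's top is at about (185,75), against (183,90) in the starting crop, so it is out. The knob is up and the sprayer hasn't moved. Handing in.

```bash
python3 -c "
from plant import r
print(r.finish_job())"
```

```text
the job is handed in; nothing more can be done
None
```

I pumped the grey sprayer nine full strokes and handed the job in at about 12 s; the last picture shows the pin popped out, the knob up and the sprayer where it stood, but the hand-in returned no verdict.

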